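# Raise a headphone stand to its second rung and seat it on the catch

## Task

Raise the headphone stand: pull its sliding ladder section slowly straight up by the wooden saddle until the second rung has gone past the orange catch (but not the third), then lower it gently until that second rung sits on the catch and the catch carries it, and let go. Feel for the seat: do not let the section drop onto the catch, even by a millimetre or so, press it down hard or jam it in its rails, and leave everything else on the desk where it is.

Things in the scene. Friction and masses are not known exactly. Their poses are not given: they have to be found in the camera images.
- stand: fixed headphone stand, it cannot shift: dark steel base plate 150 (x) x 130 (y) x 10 mm with two upright aluminium rails, tops 164 mm over the table, 20 mm deep in x, 83 mm over both in y. Origin: centre of the base plate's underside, on the table; z up, y from rail to rail, -x is the side with the orange catch. More than 25 N between section and stand is too rough.
- catch (a point): middle height of the orange catch (133 mm over the table): a level flap 22 mm wide, 6 mm thick, hinged at the front. A rising rung swings it up; with the rung some 16 mm above its seat the flap falls back level by its weight and can then carry the rung. The real catch is set up to 12 mm higher or lower than this point, each time anew and not measured: find the seat by feel.
- saddle (a point): centre of the wooden saddle block on top of the loose ladder section, the part to grip: 24 mm thick (x), 76 mm long (y), 32 mm high, two end lips rise 10 mm above it. Axes as the stand's. At the start 204 mm above the table; on the catch at middle height it is at 234 (first rung), 280 (second) or 326 mm (third), give or take 12 with the catch.
- rung2 (a point): centre of the second brass rung (8 mm thick, along y), the one to seat: 140 mm below the saddle centre; its seat is 7 mm above the catch's centre line. The first rung is 46 mm above it, the third 46 mm below; all three start below the catch, a fourth above it. Second surely past with the saddle 310 mm above the table; third never goes past below 324 mm.
- section: the loose, heavy ladder section that carries saddle and rungs, 0.75 to 0.95 kg, 220 mm tall, two steel side bars; slides upright in the rails with about 1.5 mm play on each side, its foot on the base plate at the start. Origin: centre of its foot, 194 mm below the saddle centre. Off its foot it must never move faster than 0.12 m/s (a fall of 1 mm is too much).
- mug: green mug, 92 mm wide, 95 mm tall, handle to one side, behind the stand; leave alone
- phone: dark phone lying flat, 146x72x8 mm; leave alone
- cream_pot: white and blue round pot, 69 mm wide, 41 mm tall; leave alone
- stapler: dark green stapler, 135x34x38 mm; leave alone
- mouse: pale computer mouse, 108x61x40 mm; leave alone
- clip_box: small open wooden box, 122x71x45 mm; leave alone
Things that resemble listed ones, but are neither listed nor needed, are in the scene too. What is shaped like the section but pink or turquoise is not meant.

How it is judged:
By the outcome, as a careful person would: the job done as asked, in the order asked, and still so for the second after the job is handed in, with the robot touching nothing.
It also fails if it takes over 50 s, if anything falls off the work surface, if the arm or the gripper's body presses on something with over 40 N, if the wrist force passes 120 N, or if a joint passes its speed limit or range.

## Robot

A 7-joint arm with a two-finger parallel gripper is mounted at the origin on a cart in front of the work surface, level with it; the furniture and walls round the work are solid. World frame = base frame: x ahead of the robot, y to its left, z up, the work surface at z = 0. Lengths are in m, angles in rad, forces in N, time in s.
With the tool pointing down it reaches from about 0.425 to 0.875 m from the base axis. Payload 8.4 kg.
Tool frame: the origin (TCP) lies on the front face of the gripper's body, between the roots of the fingers; the fingertips stand 70 mm ahead of it and the grasp point (between the pads) lies 51 mm ahead of it (tip_reach is the distance from the TCP to the fingertips, in m); z points along the fingers, y is the line along which they close (so a half turn about z gives the same grasp; the last joint's range is limited). The gripper opens to 87 mm and grips with 3 to 60 N. Pads are 19 mm wide; open, the fingers measure 117 mm over their backs; the gripper's body (75 mm by 190 mm) begins 51 mm behind the grasp point.
Start: joints at [1.126, 0.333, 0.04, 1.465, -0.013, 1.343, -0.059], TCP at [0.22, -0.612, 0.292] pointing down, gripper open.
Joint ranges: [-2.58, 2.58], [-0.38, 2.09], [-1.3, 1.39], [0.25, 2.4], [-1.5, 4.64], [0.08, 2.09], [-2.65, 2.65]. Speed limits (rad/s): [2.22, 2.22, 2.79, 2.79, 3.14, 3.14, 3.14].

## Interface

Orientations are given as [roll, pitch, yaw] about the fixed x, y, z axes, in that order (R = Rz(yaw) Ry(pitch) Rx(roll)).
In Python, from cell import read_state, capture, camera_info, job_done, tip_reach gives the robot as it stands.
- The arm moves only by the tool servo_tool, never from a script. Its argument "increments" is a list of rows, each an object of numbers: "tx", "ty", "tz": the shift along the tool's x, y, z in cm; "rx", "ry", "rz": the turn, a rotation vector about the tool's x, y, z in degrees; "claw": the opening, from -1 (shut) to 1 (fully open). In form: [{"tx": .., "ty": .., "tz": .., "rx": .., "ry": .., "rz": .., "claw": ..}, ...]. A call has 1 to 5 rows; each row shifts and turns the commanded pose from where the row before left it, along the tool's axes as they then stand; what a row does not reach is not made up. A row lasts 1/12 s, in which the tool goes at most 41.7 mm and 7.16 degrees, less where a joint would pass 70% of its speed; a pose out of reach is approached as far as the arm can. A call is refused whole if a number of a shift passes 4.17 or a number of a turn 7.16, either way. A call with a gripper value outside its range is refused whole. The fingers move at their own pace and stop on an object; "newtons" is the grip in N (left out, the last holds). Time passes only in rows, so rows that do not move let the fingers close. It gives the time, the measured TCP pose, the force, the opening and the grip force at its end, in the units of the state.
- read_state(): the state, without advancing time (a new reading comes with each control period).
- capture(name): name is "scene" or "top" or "wrist"; returns the picture (384x512x3 uint8, red, green, blue); there is no depth.
- camera_info(name): a dict with "camera_matrix" (3x3 intrinsics, pixels), "R" (3x3) and "t" (3): a world point X has camera coordinates R X + t; the wrist camera has in their place "tool_from_camera" (4x4, takes a point from camera to tool coordinates, whose origin is the TCP and whose axes are the flange's). Camera axes: x right, y down, z forward; pixel columns grow to the right and rows downward; lengths in m; the calibration is good to about 2 mm. A picture is of the moment at which its call begins: read the wrist's pose just before it. camera_info takes no time and is no camera call.
- job_done(): hands the job in; it is judged then, once.
The state is a dict: "t": time; "joint_pos": joint angles; "joint_velocities": joint speeds; "joint_efforts": joint torques, N m; "tcp_pos": TCP position; "ee_rot": TCP orientation; "force": force on the tool from outside, world axes, zero at the start; "wrist_torque": the same for the moment, N m; "width": opening from 0.0 (shut) to 1.0 (fully open); "grasp_force": force on a finger pad.
Only numpy, scipy, OpenCV 4.12 (cv2) and the standard library are available. Lean on these libraries where they do the work, as an engineer would, in place of code of your own. Each camera call takes 0.05 s, during which the arm holds its last target. There are 200 camera calls.

## Working session

There is one attempt and no reset: what is moved stays moved. The work goes in short steps, Python scripts to look and compute and a tool call to move; the robot and the scene stay as the last step left them, time stands still between calls to the robot, and variables do not carry over. Pictures are saved under pics/ and viewed, at most 10 in all, crops included, and the job is handed in when it is done.

Besides the shell and the picture viewer there is one more tool, called after "Call:" in YAML: its name, and indented under it one key for each argument. servo_tool: Moves the arm, as the interface text tells. Its arguments: {"type":"object","properties":{"increments":{"type":"array","items":{"type":"object","properties":{"tx":{"type":"number"},"ty":{"type":"number"},"tz":{"type":"number"},"rx":{"type":"number"},"ry":{"type":"number"},"rz":{"type":"number"},"claw":{"type":"number"}}}},"newtons":{"type":"number"}},"required":["increments"]}

```bash
mkdir -p pics; ls; python3 - <<'E'
from cell import *
import cv2,numpy as np
for n in ("scene","top"):
    cv2.imwrite(f"pics/{n}0.png",capture(n)[...,::-1]); i=camera_info(n); print(n,i)
s=read_state(); print(s); print(tip_reach, camera_info("wrist"))
E
```

```text
pics
scene {'camera_matrix': array([[385.79503322,   0.        , 252.64237308],
       [  0.        , 385.79503322, 192.2373863 ],
       [  0.        ,   0.        ,   1.        ]]), 'R': array([[-0.69695078, -0.71700875,  0.01257222],
       [-0.43424779,  0.40801838, -0.8030877 ],
       [ 0.57069121, -0.56517206, -0.59572819]]), 't': array([0.35777013, 0.37370719, 1.00270638])}
top {'camera_matrix': array([[357.65090033,   0.        , 258.8755835 ],
       [  0.        , 357.65090033, 195.04933815],
       [  0.        ,   0.        ,   1.        ]]), 'R': array([[-0.46890455, -0.88323401,  0.00511831],
       [-0.86184009,  0.45626313, -0.22148502],
       [ 0.19328781, -0.1082665 , -0.97515034]]), 't': array([0.21788684, 0.55227596, 1.13394282])}
{'t': 0.1, 'joint_pos': array([ 1.12582696,  0.33384569,  0.03986322,  1.46618257, -0.01342473,
        1.34328264, -0.05848463]), 'joint_velocities': array([-3.88315742e-04,  2.63212809e-04,  1.51605108e-03, -8.22071026e-04,
       -6.57610817e-05,  5.37975420e-04,  1.67168536e-03]), 'joint_efforts': array([ 3.46041918e-03, -6.5780453
[... 238 characters left out ...]
 array([ 0.063958 ,  0.6824705, -0.106675 ]), 'wrist_torque': array([-0.06320681, -0.01935973, -0.0217103 ]), 'grasp_force': 0.0, 'width': 0.9984683654516575}
0.0697 {'camera_matrix': array([[329.97922305,   0.        , 252.78892351],
       [  0.        , 329.97922305, 192.83225192],
       [  0.        ,   0.        ,   1.        ]]), 'tool_from_camera': array([[-2.11164032e-04, -9.61364564e-01, -2.75278280e-01,
         7.54724456e-02],
       [ 9.99999178e-01,  1.45144027e-04, -1.27398421e-03,
        -1.15911351e-03],
       [ 1.26471827e-03, -2.75278322e-01,  9.61363743e-01,
        -9.28787085e-02],
       [ 0.00000000e+00,  0.00000000e+00,  0.00000000e+00,
         1.00000000e+00]])}
```

View pics/scene0.png

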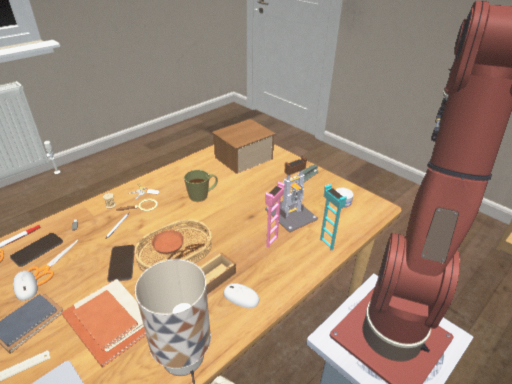

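View pics/top0.png

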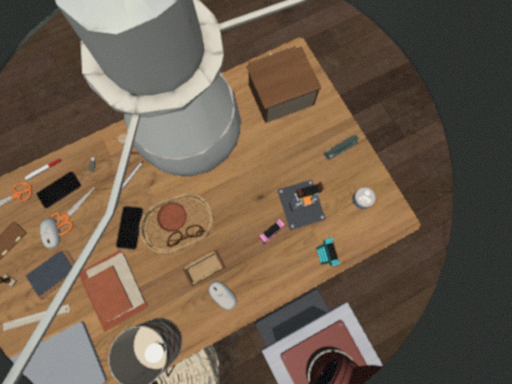

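```bash
cat > h.py <<'E'
from cell import *
import cv2,numpy as np
def ray(n,u,v):
    i=camera_info(n);d=np.linalg.inv(i["camera_matrix"])@[u,v,1.];R=i["R"];return -R.T@i["t"],R.T@d
def plane(n,u,v,z):
    o,d=ray(n,u,v);return o+d*(z-o[2])/d[2]
def proj(n,X):
    i=camera_info(n);p=i["camera_matrix"]@(i["R"]@np.array(X)+i["t"]);return p[:2]/p[2]
def wproj(X,s):
    from scipy.spatial.transform import Rotation as Ro
    i=camera_info("wrist");T=i["tool_from_camera"];R=Ro.from_euler("xyz",s["ee_rot"]).as_matrix()
    pt=R.T@(np.array(X)-s["tcp_pos"]);pc=T[:3,:3].T@(pt-T[:3,3]);p=i["camera_matrix"]@pc;return p[:2]/p[2]
def wray(u,v,s):
    from scipy.spatial.transform import Rotation as Ro
    i=camera_info("wrist");T=i["tool_from_camera"];R=Ro.from_euler("xyz",s["ee_rot"]).as_matrix()
    d=np.linalg.inv(i["camera_matrix"])@[u,v,1.];return s["tcp_pos"]+R@T[:3,3],R@T[:3,:3]@d
def wplane(u,v,z,s):
    o,d=wray(u,v,s);return o+d*(z-o[2])/d[2]
E
python3 - <<'E'
from h import *
a=cv2.imread("pics/scene0.png")[155:235,250:350];b=cv2.imread("pics/top0.png")[165:245,260:360]
im=np.vstack([cv2.resize(x,None,fx=3.7,fy=3.7,interpolation=cv2.INTER_CUBIC)*1 for x in (a,b)])
im=np.hstack([cv2.resize(x,None,fx=4,fy=4,interpolation=cv2.INTER_CUBIC) for x in (a,b)])
cv2.imwrite("pics/crop0.png",im)
E
```

```text
(no output)
```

View pics/crop0.png

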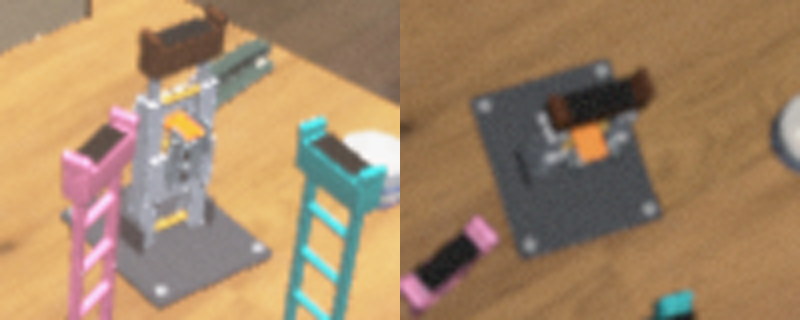

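```bash
python3 - <<'E'
from h import *
c=[(475,98),(605,62),(660,212),(527,256)]
P=[plane("top",260+(u-400)/4,165+v/4,.01) for u,v in c]
print(np.round(P,4)); m=np.mean(P,0);print("base c",m)
for i in range(4): d=P[(i+1)%4]-P[i];print(np.linalg.norm(d),np.degrees(np.arctan2(d[1],d[0])))
a=plane("top",260+157/4,165+107/4,.228);b=plane("top",260+242/4,165+88/4,.228);print(a,b,(a+b)/2,np.degrees(np.arctan2(*(a-b)[1::-1])))
a=plane("scene",250+148/4,155+38/4,.23);b=plane("scene",250+217/4,155+20/4,.23);print(a,b,(a+b)/2,np.degrees(np.arctan2(*(a-b)[1::-1])))
E
```

```text
[[ 0.5852 -0.1428  0.01  ]
 [ 0.5603 -0.2597  0.01  ]
 [ 0.4221 -0.2351  0.01  ]
 [ 0.4425 -0.1154  0.01  ]]
base c [ 0.50253098 -0.18822921  0.01      ]
0.11957183218588902 -102.04843463568723
0.14032094559951125 169.89631762383326
0.1214235094343905 80.31813644524318
0.14528529130499548 -10.859808446737139
[ 0.51130117 -0.15472071  0.228     ] [ 0.49489456 -0.21578083  0.228     ] [ 0.50309787 -0.18525077  0.228     ] 74.96008176093869
[ 0.50602967 -0.14224263  0.23      ] [ 0.48575739 -0.20388542  0.23      ] [ 0.49589353 -0.17306403  0.23      ] 71.79566415330011
```

Call:
servo_tool:
  increments:
    - {"tz": -3.5}
    - {"tz": -3.5}
    - {"tz": -3}
    - {"tx": 3.1,"ty": -2.3}
    - {"tx": 3.1,"ty": -2.3}

```text
validation failed for argument at $.in...
```

Call:
servo_tool:
  increments:
    - {"tx": 3.1,"ty": -2.3}
    - {"tx": 3.1,"ty": -2.3}
    - {"tx": 3.1,"ty": -2.3}
    - {"tx": 3.1,"ty": -2.3}
    - {"tx": 3.1,"ty": -2.3}

```text
validation failed for argument at $.in...
```

Call:
servo_tool:
  increments:
    - {"tx": 3.1,"ty": -2.3}
    - {"tx": 3.1,"ty": -2.3}
    - {"tx": 3.1,"ty": -2.3}
    - {"tx": 3.1,"ty": -2.3}
    - {"tx": 3.1,"ty": -2.3}

```text
validation failed for argument at $.in...
```

Call:
servo_tool:
  increments:
    - {"tx": 2.9,"ty": -2.3,"rz": -5}
    - {"rz": -5}
    - {"rz": -5}
    - {"rz": -5}
    - {"rz": -5}

```text
validation failed for argument at $.in...
```

Call:
servo_tool:
  increments:
    - {"rz": -6}
    - {"rz": -6}
    - {"rz": -6}
    - {"rz": -6}
    - {"rz": -6}

```text
validation failed for argument at $.in...
```

Call:
servo_tool:
  increments:
    - {"rz": -4}
    - {}

```text
validation failed for argument at $.in...
```

Call:
servo_tool:
  increments:
    - {"tx": 0,"ty": 0,"tz": -3.5,"rx": 0,"ry": 0,"rz": 0,"claw": 1}
    - {"tx": 0,"ty": 0,"tz": -3.5,"rx": 0,"ry": 0,"rz": 0,"claw": 1}
    - {"tx": 0,"ty": 0,"tz": -3,"rx": 0,"ry": 0,"rz": 0,"claw": 1}
    - {"tx": 3.1,"ty": -2.3,"tz": 0,"rx": 0,"ry": 0,"rz": 0,"claw": 1}
    - {"tx": 3.1,"ty": -2.3,"tz": 0,"rx": 0,"ry": 0,"rz": 0,"claw": 1}

```text
t: 0.52
tcp_pos: [0.2619, -0.5483, 0.3937]
ee_rot: [3.139, 0.0, 0.341]
force: [0.3, 0.1, -0.4]
width: 1.0
grasp_force: 0.0
```

Call:
servo_tool:
  increments:
    - {"tx": 3.1,"ty": -2.3,"tz": 0,"rx": 0,"ry": 0,"rz": 0,"claw": 1}
    - {"tx": 3.1,"ty": -2.3,"tz": 0,"rx": 0,"ry": 0,"rz": 0,"claw": 1}
    - {"tx": 3.1,"ty": -2.3,"tz": 0,"rx": 0,"ry": 0,"rz": 0,"claw": 1}
    - {"tx": 3.1,"ty": -2.3,"tz": 0,"rx": 0,"ry": 0,"rz": 0,"claw": 1}
    - {"tx": 3.1,"ty": -2.3,"tz": 0,"rx": 0,"ry": 0,"rz": 0,"claw": 1}

```text
t: 0.93
tcp_pos: [0.3705, -0.3846, 0.392]
ee_rot: [-3.141, 0.0, 0.346]
force: [0.6, 0.8, 0.6]
width: 1.0
grasp_force: 0.0
```

Call:
servo_tool:
  increments:
    - {"tx": 3.1,"ty": -2.3,"tz": 0,"rx": 0,"ry": 0,"rz": 0,"claw": 1}
    - {"tx": 3.1,"ty": -2.3,"tz": 0,"rx": 0,"ry": 0,"rz": 0,"claw": 1}
    - {"tx": 3.1,"ty": -2.3,"tz": 0,"rx": 0,"ry": 0,"rz": 0,"claw": 1}
    - {"tx": 3.1,"ty": -2.3,"tz": 0,"rx": 0,"ry": 0,"rz": 0,"claw": 1}
    - {"tx": 3.1,"ty": -2.3,"tz": 0,"rx": 0,"ry": 0,"rz": 0,"claw": 1}

```text
t: 1.35
tcp_pos: [0.4772, -0.224, 0.3921]
ee_rot: [-3.141, 0.0, 0.346]
force: [1.2, -1.2, -0.2]
width: 0.995
grasp_force: 0.0
```

Call:
servo_tool:
  increments:
    - {"tx": 2.9,"ty": -2.3,"tz": 0,"rx": 0,"ry": 0,"rz": -5,"claw": 1}
    - {"tx": 0,"ty": 0,"tz": 0,"rx": 0,"ry": 0,"rz": -5,"claw": 1}
    - {"tx": 0,"ty": 0,"tz": 0,"rx": 0,"ry": 0,"rz": -5,"claw": 1}
    - {"tx": 0,"ty": 0,"tz": 0,"rx": 0,"ry": 0,"rz": -5,"claw": 1}
    - {"tx": 0,"ty": 0,"tz": 0,"rx": 0,"ry": 0,"rz": -5,"claw": 1}

```text
t: 1.77
tcp_pos: [0.4962, -0.194, 0.3919]
ee_rot: [-3.141, 0.0, 0.787]
force: [1.1, -0.0, -0.0]
width: 0.997
grasp_force: 0.0
```

Call:
servo_tool:
  increments:
    - {"tx": 0,"ty": 0,"tz": 0,"rx": 0,"ry": 0,"rz": -6,"claw": 1}
    - {"tx": 0,"ty": 0,"tz": 0,"rx": 0,"ry": 0,"rz": -6,"claw": 1}
    - {"tx": 0,"ty": 0,"tz": 0,"rx": 0,"ry": 0,"rz": -6,"claw": 1}
    - {"tx": 0,"ty": 0,"tz": 0,"rx": 0,"ry": 0,"rz": -6,"claw": 1}
    - {"tx": 0,"ty": 0,"tz": 0,"rx": 0,"ry": 0,"rz": -6,"claw": 1}

```text
t: 2.18
tcp_pos: [0.4961, -0.1943, 0.3918]
ee_rot: [-3.141, -0.0, 1.311]
force: [0.3, -1.1, -0.4]
width: 1.0
grasp_force: 0.0
```

Call:
servo_tool:
  increments:
    - {"tx": 0,"ty": 0,"tz": 0,"rx": 0,"ry": 0,"rz": -4,"claw": 1}
    - {"tx": 0,"ty": 0,"tz": 0,"rx": 0,"ry": 0,"rz": 0,"claw": 1}
    - {"tx": 0,"ty": 0,"tz": 0,"rx": 0,"ry": 0,"rz": 0,"claw": 1}

```text
t: 2.43
tcp_pos: [0.4961, -0.1943, 0.392]
ee_rot: [-3.141, -0.0, 1.373]
force: [0.2, 0.6, -0.1]
width: 0.996
grasp_force: 0.0
```

```bash
python3 - <<'E'
from h import *
s=read_state();print(s)
cv2.imwrite("pics/w1.png",capture("wrist")[...,::-1])
E
```

```text
{'t': 2.4333, 'joint_pos': array([ 0.64412664,  0.08123779, -0.37750914,  1.57039151,  0.0299284 ,
        1.49621581,  0.06766017]), 'joint_velocities': array([-8.25911916e-04, -7.64209052e-04,  2.41951518e-03, -4.54014532e-04,
        8.02771008e-05, -3.52817883e-04, -1.85235486e-02]), 'joint_efforts': array([ 3.31216771e-02, -4.56224012e+01, -1.11226257e+00, -4.13278735e+01,
       -5.61238616e-02,  5.22577926e-02,  5.87508492e-01]), 'tcp_pos': array([ 0.49610338, -0.19432739,  0.39199967]), 'ee_rot': array([-3.14107772e+00, -1.07331908e-04,  1.37295465e+00]), 'force': array([ 0.21358715,  0.5702561 , -0.06983119]), 'wrist_torque': array([-0.0511872 , -0.06339179, -0.03868939]), 'grasp_force': 0.0, 'width': 0.9963297889728217}
```

View pics/w1.png

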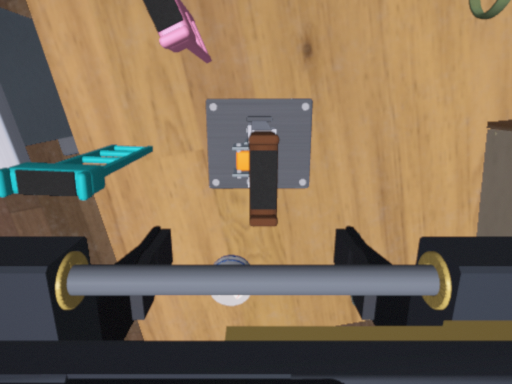

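```bash
python3 - <<'E'
from h import *
s=read_state()
im=cv2.imread("pics/w1.png");hsv=cv2.cvtColor(im,cv2.COLOR_BGR2HSV)
y=s["ee_rot"][2]
# column symmetric extents by row of saddle
sub=im[120:235,235:300].astype(int)
br=((sub[...,2]-sub[...,0]>15)&(sub[...,2]<120))|(sub.max(2)<45)
for r in (12,18,22,40,60,80,92,100):
    c=np.where(br[r])[0]; print(120+r, 235+c.min() if len(c) else None, 235+c.max() if len(c) else None)
for (u,v,z) in [(250,134,.230),(278,134,.23),(250,224,.23),(277,224,.23),(206,98,.01),(312,98,.01),(310,189,.01),(207,189,.01)]:
    p=wplane(u,v,z,s); d=p-s["tcp_pos"]; print((u,v),np.round(p,4),"tool cm",np.round([100*(d[0]*np.cos(y)+d[1]*np.sin(y)),100*(d[0]*np.sin(y)-d[1]*np.cos(y))],2))
E
```

```text
132 254 271
138 249 278
142 249 278
160 250 250
180 None None
200 250 276
212 250 276
220 250 277
(250, 134) [ 0.5032 -0.1442  0.23  ] tool cm [ 5.05 -0.3 ]
(278, 134) [ 0.5242 -0.1484  0.23  ] tool cm [5.05 1.85]
(250, 224) [ 0.4885 -0.2162  0.23  ] tool cm [-2.3  -0.31]
(277, 224) [ 0.5104 -0.2206  0.23  ] tool cm [-2.3   1.92]
(206, 98) [ 0.447  -0.1055  0.01  ] tool cm [ 7.74 -6.57]
(312, 98) [ 0.5907 -0.1343  0.01  ] tool cm [7.74 8.1 ]
(310, 189) [ 0.5684 -0.2629  0.01  ] tool cm [-5.31  8.44]
(207, 189) [ 0.4178 -0.2327  0.01  ] tool cm [-5.31 -6.93]
```

Call:
servo_tool:
  increments:
    - {"tx": 1.35,"ty": 0.8,"tz": 1.0,"rx": 0,"ry": 0,"rz": 0,"claw": 1}
    - {"tx": 0,"ty": 0,"tz": 3,"rx": 0,"ry": 0,"rz": 0,"claw": 1}
    - {"tx": 0,"ty": 0,"tz": 2,"rx": 0,"ry": 0,"rz": 0,"claw": 1}
    - {"tx": 0,"ty": 0,"tz": 0,"rx": 0,"ry": 0,"rz": 0,"claw": 0.2}
    - {"tx": 0,"ty": 0,"tz": 0,"rx": 0,"ry": 0,"rz": 0,"claw": 0.2}

```text
t: 2.9
tcp_pos: [0.5063, -0.1826, 0.3319]
ee_rot: [-3.14, -0.0, 1.374]
force: [0.8, 0.9, 0.4]
width: 0.923
grasp_force: 0.0
```

```bash
python3 - <<'E'
from h import *
s=read_state();print(s["tcp_pos"],s["ee_rot"],s["width"])
cv2.imwrite("pics/w2.png",capture("wrist")[...,::-1])
E
```

```text
[ 0.50628453 -0.18259675  0.33189225] [-3.13967035e+00 -3.11269527e-04  1.37403196e+00] 0.9229721022816535
```

View pics/w2.png

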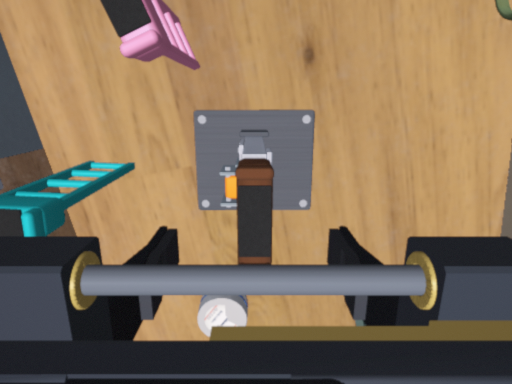

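```bash
python3 - <<'E'
from h import *
s=read_state();im=cv2.imread("pics/w2.png").astype(int);y=s["ee_rot"][2]
for v in (165,172,178):
    g=im[v,225:290].sum(1); k=np.abs(np.diff(g)); print(v,[(225+i,int(k[i])) for i in np.where(k>60)[0]])
for u,v in ((236.5,172),(273.5,172),(237,262),(273,262)):
    d=wplane(u,v,.230,s)-s["tcp_pos"];print(np.round([100*(d[0]*np.cos(y)+d[1]*np.sin(y)),100*(d[0]*np.sin(y)-d[1]*np.cos(y))],2))
E
```

```text
165 [(np.int64(234), 118), (np.int64(236), 99), (np.int64(237), 146), (np.int64(238), 71), (np.int64(270), 116)]
172 [(np.int64(234), 106), (np.int64(273), 93)]
178 [(np.int64(235), 111), (np.int64(236), 126), (np.int64(272), 92)]
[ 3.37 -1.06]
[3.37 1.19]
[-2.67 -1.11]
[-2.67  1.26]
```

Call:
servo_tool:
  increments:
    - {"tx": 0,"ty": 0,"tz": 2.5,"rx": 0,"ry": 0,"rz": 0,"claw": 0.5}
    - {"tx": 0,"ty": 0,"tz": 2.5,"rx": 0,"ry": 0,"rz": 0,"claw": 0.5}
    - {"tx": 0,"ty": 0,"tz": 1.9,"rx": 0,"ry": 0,"rz": 0,"claw": 0.5}
    - {"tx": 0,"ty": 0,"tz": 0.8,"rx": 0,"ry": 0,"rz": 0,"claw": 0}
    - {"tx": 0,"ty": 0,"tz": 0,"rx": 0,"ry": 0,"rz": 0,"claw": -0.3}
  newtons: 5

```text
t: 3.37
tcp_pos: [0.5065, -0.1827, 0.255]
ee_rot: [-3.14, -0.0, 1.375]
force: [-0.6, 1.1, -0.0]
width: 0.676
grasp_force: 0.0
```

Call:
servo_tool:
  increments:
    - {"tx": 0.3,"ty": 0.06,"tz": 0,"rx": 0,"ry": 0,"rz": 0,"claw": -0.34}
    - {"tx": 0,"ty": 0,"tz": 0,"rx": 0,"ry": 0,"rz": 0,"claw": -0.34}
    - {"tx": 0,"ty": 0,"tz": 0,"rx": 0,"ry": 0,"rz": 0,"claw": -0.34}
    - {"tx": 0,"ty": 0,"tz": 0,"rx": 0,"ry": 0,"rz": 0,"claw": -0.34}
    - {"tx": 0,"ty": 0,"tz": 0,"rx": 0,"ry": 0,"rz": 0,"claw": -0.34}
  newtons: 5

```text
t: 3.78
tcp_pos: [0.5081, -0.1798, 0.256]
ee_rot: [3.141, 0.0, 1.376]
force: [0.4, -0.4, 0.3]
width: 0.356
grasp_force: 0.0
```

Call:
servo_tool:
  increments:
    - {"tx": 0,"ty": 0,"tz": 0,"rx": 0,"ry": 0,"rz": 0,"claw": -0.42}
    - {"tx": 0,"ty": 0,"tz": 0,"rx": 0,"ry": 0,"rz": 0,"claw": -0.42}
    - {"tx": 0,"ty": 0,"tz": 0,"rx": 0,"ry": 0,"rz": 0,"claw": -0.42}
    - {"tx": 0,"ty": 0,"tz": 0,"rx": 0,"ry": 0,"rz": 0,"claw": -0.42}
  newtons: 5

```text
t: 4.12
tcp_pos: [0.5078, -0.1798, 0.2553]
ee_rot: [-3.142, -0.0, 1.375]
force: [0.7, -0.3, 0.5]
width: 0.293
grasp_force: 0.0
```

Now close lightly and watch the force.

Call:
servo_tool:
  increments:
    - {"tx": 0,"ty": 0,"tz": 0,"rx": 0,"ry": 0,"rz": 0,"claw": -0.7}
    - {"tx": 0,"ty": 0,"tz": 0,"rx": 0,"ry": 0,"rz": 0,"claw": -0.7}
    - {"tx": 0,"ty": 0,"tz": 0,"rx": 0,"ry": 0,"rz": 0,"claw": -0.7}
    - {"tx": 0,"ty": 0,"tz": 0,"rx": 0,"ry": 0,"rz": 0,"claw": -0.7}
  newtons: 5

```text
t: 4.45
tcp_pos: [0.5078, -0.1798, 0.2552]
ee_rot: [-3.141, -0.0, 1.376]
force: [0.4, -0.2, 0.1]
width: 0.278
grasp_force: 5.0
```

Call:
servo_tool:
  increments:
    - {"tx": 0,"ty": 0,"tz": 0,"rx": 0,"ry": 0,"rz": 0,"claw": -1}
    - {"tx": 0,"ty": 0,"tz": 0,"rx": 0,"ry": 0,"rz": 0,"claw": -1}
    - {"tx": 0,"ty": 0,"tz": 0,"rx": 0,"ry": 0,"rz": 0,"claw": -1}
  newtons: 30

```text
t: 4.7
tcp_pos: [0.5078, -0.1798, 0.2552]
ee_rot: [-3.141, -0.0, 1.376]
force: [-0.6, 0.1, 0.4]
width: 0.27
grasp_force: 30.0
```

Call:
servo_tool:
  increments:
    - {"tx": 0,"ty": 0,"tz": -0.1,"rx": 0,"ry": 0,"rz": 0,"claw": -1}
    - {"tx": 0,"ty": 0,"tz": -0.2,"rx": 0,"ry": 0,"rz": 0,"claw": -1}
    - {"tx": 0,"ty": 0,"tz": -0.3,"rx": 0,"ry": 0,"rz": 0,"claw": -1}
    - {"tx": 0,"ty": 0,"tz": -0.3,"rx": 0,"ry": 0,"rz": 0,"claw": -1}
    - {"tx": 0,"ty": 0,"tz": 0,"rx": 0,"ry": 0,"rz": 0,"claw": -1}
  newtons: 30

```text
t: 5.12
tcp_pos: [0.508, -0.1798, 0.2647]
ee_rot: [3.141, -0.0, 1.375]
force: [0.9, -0.4, -7.4]
width: 0.27
grasp_force: 30.0
```

Call:
servo_tool:
  increments:
    - {"tx": 0,"ty": 0,"tz": -0.3,"rx": 0,"ry": 0,"rz": 0,"claw": -1}
    - {"tx": 0,"ty": 0,"tz": -0.3,"rx": 0,"ry": 0,"rz": 0,"claw": -1}
    - {"tx": 0,"ty": 0,"tz": -0.3,"rx": 0,"ry": 0,"rz": 0,"claw": -1}
    - {"tx": 0,"ty": 0,"tz": -0.3,"rx": 0,"ry": 0,"rz": 0,"claw": -1}
    - {"tx": 0,"ty": 0,"tz": -0.3,"rx": 0,"ry": 0,"rz": 0,"claw": -1}

```text
t: 5.53
tcp_pos: [0.5079, -0.1798, 0.2796]
ee_rot: [3.142, 0.0, 1.376]
force: [0.1, 0.4, -8.6]
width: 0.274
grasp_force: 30.0
```

Call:
servo_tool:
  increments:
    - {"tx": 0,"ty": 0,"tz": -0.3,"rx": 0,"ry": 0,"rz": 0,"claw": -1}
    - {"tx": 0,"ty": 0,"tz": -0.3,"rx": 0,"ry": 0,"rz": 0,"claw": -1}
    - {"tx": 0,"ty": 0,"tz": -0.3,"rx": 0,"ry": 0,"rz": 0,"claw": -1}
    - {"tx": 0,"ty": 0,"tz": -0.3,"rx": 0,"ry": 0,"rz": 0,"claw": -1}
    - {"tx": 0,"ty": 0,"tz": -0.3,"rx": 0,"ry": 0,"rz": 0,"claw": -1}

```text
t: 5.95
tcp_pos: [0.5079, -0.1798, 0.2946]
ee_rot: [3.142, -0.0, 1.376]
force: [0.7, -0.8, -8.8]
width: 0.269
grasp_force: 30.0
```

Call:
servo_tool:
  increments:
    - {"tx": 0,"ty": 0,"tz": -0.3,"rx": 0,"ry": 0,"rz": 0,"claw": -1}
    - {"tx": 0,"ty": 0,"tz": -0.3,"rx": 0,"ry": 0,"rz": 0,"claw": -1}
    - {"tx": 0,"ty": 0,"tz": -0.3,"rx": 0,"ry": 0,"rz": 0,"claw": -1}
    - {"tx": 0,"ty": 0,"tz": -0.3,"rx": 0,"ry": 0,"rz": 0,"claw": -1}
    - {"tx": 0,"ty": 0,"tz": -0.3,"rx": 0,"ry": 0,"rz": 0,"claw": -1}

```text
t: 6.37
tcp_pos: [0.5078, -0.1798, 0.3095]
ee_rot: [-3.142, -0.0, 1.376]
force: [0.0, 0.4, -7.3]
width: 0.278
grasp_force: 30.0
```

Call:
servo_tool:
  increments:
    - {"tx": 0,"ty": 0,"tz": -0.3,"rx": 0,"ry": 0,"rz": 0,"claw": -1}
    - {"tx": 0,"ty": 0,"tz": -0.3,"rx": 0,"ry": 0,"rz": 0,"claw": -1}
    - {"tx": 0,"ty": 0,"tz": -0.3,"rx": 0,"ry": 0,"rz": 0,"claw": -1}
    - {"tx": 0,"ty": 0,"tz": -0.3,"rx": 0,"ry": 0,"rz": 0,"claw": -1}
    - {"tx": 0,"ty": 0,"tz": -0.3,"rx": 0,"ry": 0,"rz": 0,"claw": -1}

```text
t: 6.78
tcp_pos: [0.5078, -0.1798, 0.3245]
ee_rot: [-3.141, -0.0, 1.376]
force: [0.9, -0.3, -7.9]
width: 0.271
grasp_force: 30.0
```

Call:
servo_tool:
  increments:
    - {"tx": 0,"ty": 0,"tz": -0.3,"rx": 0,"ry": 0,"rz": 0,"claw": -1}
    - {"tx": 0,"ty": 0,"tz": -0.3,"rx": 0,"ry": 0,"rz": 0,"claw": -1}
    - {"tx": 0,"ty": 0,"tz": -0.3,"rx": 0,"ry": 0,"rz": 0,"claw": -1}
    - {"tx": 0,"ty": 0,"tz": -0.3,"rx": 0,"ry": 0,"rz": 0,"claw": -1}
    - {"tx": 0,"ty": 0,"tz": -0.3,"rx": 0,"ry": 0,"rz": 0,"claw": -1}

```text
t: 7.2
tcp_pos: [0.5079, -0.1798, 0.3396]
ee_rot: [3.141, -0.0, 1.376]
force: [0.0, -0.4, -8.4]
width: 0.275
grasp_force: 30.0
```

Call:
servo_tool:
  increments:
    - {"tx": 0,"ty": 0,"tz": -0.3,"rx": 0,"ry": 0,"rz": 0,"claw": -1}
    - {"tx": 0,"ty": 0,"tz": -0.3,"rx": 0,"ry": 0,"rz": 0,"claw": -1}
    - {"tx": 0,"ty": 0,"tz": -0.3,"rx": 0,"ry": 0,"rz": 0,"claw": -1}
    - {"tx": 0,"ty": 0,"tz": -0.3,"rx": 0,"ry": 0,"rz": 0,"claw": -1}
    - {"tx": 0,"ty": 0,"tz": -0.3,"rx": 0,"ry": 0,"rz": 0,"claw": -1}

```text
t: 7.62
tcp_pos: [0.5079, -0.1798, 0.3546]
ee_rot: [-3.142, -0.0, 1.375]
force: [0.1, -0.9, -6.8]
width: 0.272
grasp_force: 30.0
```

Call:
servo_tool:
  increments:
    - {"tx": 0,"ty": 0,"tz": -0.3,"rx": 0,"ry": 0,"rz": 0,"claw": -1}
    - {"tx": 0,"ty": 0,"tz": -0.3,"rx": 0,"ry": 0,"rz": 0,"claw": -1}
    - {"tx": 0,"ty": 0,"tz": -0.2,"rx": 0,"ry": 0,"rz": 0,"claw": -1}
    - {"tx": 0,"ty": 0,"tz": -0.1,"rx": 0,"ry": 0,"rz": 0,"claw": -1}
    - {"tx": 0,"ty": 0,"tz": 0,"rx": 0,"ry": 0,"rz": 0,"claw": -1}

```text
t: 8.03
tcp_pos: [0.5079, -0.1798, 0.3635]
ee_rot: [3.141, 0.0, 1.375]
force: [0.0, 0.0, -7.7]
width: 0.273
grasp_force: 30.0
```

```bash
python3 - <<'E'
from h import *
s=read_state();print(s)
a=capture("scene")[...,::-1];b=capture("wrist")[...,::-1]
print(proj("scene",[.508,-.18,.312]))
cv2.imwrite("pics/s3.png",np.hstack([cv2.resize(a[115:235,240:360],None,fx=4,fy=4,interpolation=2),cv2.resize(b[100:280,190:310],(320,480))]))
E
```

```text
{'t': 8.0333, 'joint_pos': array([ 0.6226858 ,  0.10116661, -0.39376705,  1.60732616,  0.03908229,
        1.44056742,  0.03036578]), 'joint_velocities': array([ 7.47911793e-05,  4.16330387e-03, -1.03197988e-04,  5.82458386e-03,
        3.07078992e-04, -5.41623057e-03,  2.83664011e-04]), 'joint_efforts': array([ 2.76249403e-02, -5.08829784e+01, -1.48762297e+00, -4.51363778e+01,
       -7.44990539e-03,  1.42002027e-01,  3.43634980e-03]), 'tcp_pos': array([ 0.50792455, -0.17978973,  0.363508  ]), 'ee_rot': array([3.14126661e+00, 4.62792246e-06, 1.37549559e+00]), 'force': array([ 0.03650911,  0.0398286 , -7.65825205]), 'wrist_torque': array([ 0.04036835, -0.16976409, -0.00633515]), 'grasp_force': 29.999464619904757, 'width': 0.27287597882816333}
[296.28345472 137.68018758]
```

View pics/s3.png

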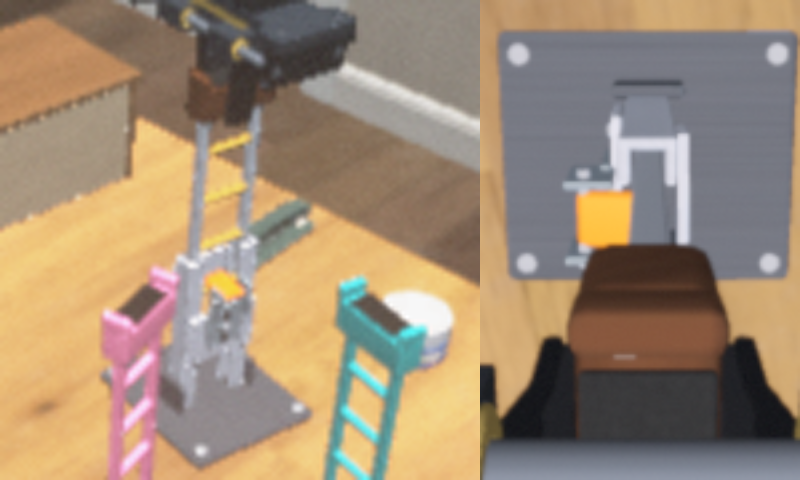

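Call:
servo_tool:
  increments:
    - {"tx": 0,"ty": 0,"tz": 0.2,"rx": 0,"ry": 0,"rz": 0,"claw": -1}
    - {"tx": 0,"ty": 0,"tz": 0.3,"rx": 0,"ry": 0,"rz": 0,"claw": -1}
    - {"tx": 0,"ty": 0,"tz": 0.3,"rx": 0,"ry": 0,"rz": 0,"claw": -1}
    - {"tx": 0,"ty": 0,"tz": 0.3,"rx": 0,"ry": 0,"rz": 0,"claw": -1}
    - {"tx": 0,"ty": 0,"tz": 0.2,"rx": 0,"ry": 0,"rz": 0,"claw": -1}

```text
t: 8.55
tcp_pos: [0.5077, -0.1797, 0.3496]
ee_rot: [-3.141, -0.0, 1.376]
force: [-0.5, -0.6, -8.0]
width: 0.276
grasp_force: 30.0
```

Call:
servo_tool:
  increments:
    - {"tx": 0,"ty": 0,"tz": 0.2,"rx": 0,"ry": 0,"rz": 0,"claw": -1}
    - {"tx": 0,"ty": 0,"tz": 0.15,"rx": 0,"ry": 0,"rz": 0,"claw": -1}
    - {"tx": 0,"ty": 0,"tz": 0.05,"rx": 0,"ry": 0,"rz": 0,"claw": -1}
    - {"tx": 0,"ty": 0,"tz": 0,"rx": 0,"ry": 0,"rz": 0,"claw": -1}

```text
t: 8.88
tcp_pos: [0.5078, -0.1798, 0.3461]
ee_rot: [-3.141, -0.0, 1.375]
force: [0.4, -0.8, -7.7]
width: 0.273
grasp_force: 30.0
```

```bash
python3 - <<'E'
from h import *
s=read_state();print(s["tcp_pos"],s["force"])
W=capture("wrist");C=capture("scene");T=capture("top")
def cen(im,box):
    x0,y0,x1,y1=box;h=cv2.cvtColor(im[y0:y1,x0:x1],cv2.COLOR_RGB2HSV)
    m=cv2.inRange(h,(8,150,150),(19,255,255));n,l,st,ce=cv2.connectedComponentsWithStats(m)
    k=1+np.argmax(st[1:,4]);print(st[k]+[x0,y0,0,0,0]);return ce[k]+[x0,y0]
w=cen(W,(200,100,300,280));c=cen(C,(280,165,320,205));print(w,c)
try: t=cen(T,(290,180,330,220));print(t)
except Exception as e: t=None
R=[wray(*w,s),ray("scene",*c)]+([ray("top",*t)] if t is not None else [])
def tri(R):
    A=0;b=0
    for o,d in R:
        d=d/np.linalg.norm(d);M=np.eye(3)-np.outer(d,d);A=A+M;b=b+M@o
    return np.linalg.solve(A,b)
print(tri(R[:2]),tri(R)); 
E
```

```text
[ 0.50782919 -0.17977715  0.34613857] [ 0.38714958 -0.78506025 -7.70142048]
[225 178  20  19  63]
[296 184   1   1   1]
[229.87301587 189.04761905] [296. 184.]
[303 196   8   9  45]
[306.28888889 199.95555556]
[ 0.48705596 -0.17720663  0.14687644] [ 0.4885674  -0.17819125  0.14630371]
```

Call:
servo_tool:
  increments:
    - {"tx": 0,"ty": 0,"tz": 0.05,"rx": 0,"ry": 0,"rz": 0,"claw": -1}
    - {"tx": 0,"ty": 0,"tz": 0.05,"rx": 0,"ry": 0,"rz": 0,"claw": -1}
    - {"tx": 0,"ty": 0,"tz": 0,"rx": 0,"ry": 0,"rz": 0,"claw": -1}

```text
t: 9.28
tcp_pos: [0.5078, -0.1798, 0.3452]
ee_rot: [-3.142, -0.0, 1.376]
force: [-0.2, -0.7, -8.6]
width: 0.274
grasp_force: 30.0
```

Call:
servo_tool:
  increments:
    - {"tx": 0,"ty": 0,"tz": 0.05,"rx": 0,"ry": 0,"rz": 0,"claw": -1}
    - {"tx": 0,"ty": 0,"tz": 0.05,"rx": 0,"ry": 0,"rz": 0,"claw": -1}
    - {"tx": 0,"ty": 0,"tz": 0,"rx": 0,"ry": 0,"rz": 0,"claw": -1}

```text
t: 9.53
tcp_pos: [0.5078, -0.1798, 0.3441]
ee_rot: [-3.141, -0.0, 1.376]
force: [-0.3, -0.3, -8.3]
width: 0.275
grasp_force: 30.0
```

```bash
python3 - <<'E'
from h import *
s=read_state();print(s["tcp_pos"],s["force"])
W=capture("wrist");C=capture("scene");T=capture("top")
def cen(im,box):
    x0,y0,x1,y1=box;c=im[y0:y1,x0:x1].astype(int);print(c[(y1-y0)//2,(x1-x0)//2])
    m=((c[...,0]>190)&(c[...,0]-c[...,2]>100)&(c[...,1]<185)&(c[...,0]-c[...,1]>50)).astype(np.uint8);n,l,st,ce=cv2.connectedComponentsWithStats(m)
    k=1+np.argmax(st[1:,4]);print(st[k]+[x0,y0,0,0,0],ce[k]+[x0,y0]);return ce[k]+[x0,y0]
w=cen(W,(205,160,260,215));c=cen(C,(284,172,310,200));t=cen(T,(295,190,320,215))
R=[wray(*w,s),ray("scene",*c),ray("top",*t)]
def tri(R):
    A=0;b=0
    for o,d in R:
        d=d/np.linalg.norm(d);M=np.eye(3)-np.outer(d,d);A=A+M;b=b+M@o
    return np.linalg.solve(A,b)
print(tri(R[:2]),tri(R[1:]),tri(R))
E
```

```text
[ 0.50780439 -0.17977479  0.34412893] [-0.31457622 -0.3051553  -8.34673006]
[255 197  73]
[229 175  18   5  38] [238.31578947 176.55263158]
[247 208  71]
[284 174   2   3   4] [284.5  174.75]
[244 165  82]
[303 196   8   9  45] [306.33333333 200.53333333]
[ 0.50686691 -0.1507916   0.18863134] [ 0.49866223 -0.15547942  0.18803398] [ 0.49946278 -0.15745112  0.18668476]
```

```bash
python3 - <<'E'
from h import *
s=read_state();s["tcp_pos"][2]=.3635;s["ee_rot"]=np.array([3.1413,0,1.3755])
R=[wray(236.9,182.1,s),ray("scene",296.3,186.3),ray("top",306.3,200.3)]
def tri(R):
    A=0;b=0
    for o,d in R:
        d=d/np.linalg.norm(d);M=np.eye(3)-np.outer(d,d);A=A+M;b=b+M@o
    return np.linalg.solve(A,b)
print(tri(R[:2]),tri(R[1:]),tri([R[0],R[2]]),tri(R))
E
```

```text
[ 0.49038228 -0.18110297  0.13313179] [ 0.49124938 -0.18187671  0.13237026] [ 0.49095652 -0.18020609  0.13736102] [ 0.49082281 -0.18132267  0.1329804 ]
```

Call:
servo_tool:
  increments:
    - {"tx": 0,"ty": 0,"tz": 0.04,"rx": 0,"ry": 0,"rz": 0,"claw": -1}
    - {"tx": 0,"ty": 0,"tz": 0.04,"rx": 0,"ry": 0,"rz": 0,"claw": -1}
    - {"tx": 0,"ty": 0,"tz": 0,"rx": 0,"ry": 0,"rz": 0,"claw": -1}

```text
t: 9.93
tcp_pos: [0.5079, -0.1798, 0.3434]
ee_rot: [-3.141, -0.0, 1.376]
force: [0.4, 0.2, -8.4]
width: 0.275
grasp_force: 30.0
```

Call:
servo_tool:
  increments:
    - {"tx": 0,"ty": 0,"tz": 0.05,"rx": 0,"ry": 0,"rz": 0,"claw": -1}
    - {"tx": 0,"ty": 0,"tz": 0.05,"rx": 0,"ry": 0,"rz": 0,"claw": -1}
    - {"tx": 0,"ty": 0,"tz": 0.05,"rx": 0,"ry": 0,"rz": 0,"claw": -1}
    - {"tx": 0,"ty": 0,"tz": 0,"rx": 0,"ry": 0,"rz": 0,"claw": -1}

```text
t: 10.27
tcp_pos: [0.5078, -0.1798, 0.3418]
ee_rot: [-3.141, -0.0, 1.376]
force: [0.3, -0.4, -8.5]
width: 0.275
grasp_force: 30.0
```

Call:
servo_tool:
  increments:
    - {"tx": 0,"ty": 0,"tz": 0.05,"rx": 0,"ry": 0,"rz": 0,"claw": -1}
    - {"tx": 0,"ty": 0,"tz": 0.05,"rx": 0,"ry": 0,"rz": 0,"claw": -1}
    - {"tx": 0,"ty": 0,"tz": 0.05,"rx": 0,"ry": 0,"rz": 0,"claw": -1}
    - {"tx": 0,"ty": 0,"tz": 0,"rx": 0,"ry": 0,"rz": 0,"claw": -1}

```text
t: 10.6
tcp_pos: [0.5078, -0.1798, 0.3403]
ee_rot: [-3.141, -0.0, 1.375]
force: [-1.2, -0.2, -7.1]
width: 0.272
grasp_force: 30.0
```

Call:
servo_tool:
  increments:
    - {"tx": 0,"ty": 0,"tz": 0.05,"rx": 0,"ry": 0,"rz": 0,"claw": -1}
    - {"tx": 0,"ty": 0,"tz": 0.05,"rx": 0,"ry": 0,"rz": 0,"claw": -1}
    - {"tx": 0,"ty": 0,"tz": 0,"rx": 0,"ry": 0,"rz": 0,"claw": -1}

```text
t: 10.85
tcp_pos: [0.5078, -0.1798, 0.3393]
ee_rot: [-3.141, -0.0, 1.375]
force: [-0.7, -0.4, -7.3]
width: 0.276
grasp_force: 30.0
```

Call:
servo_tool:
  increments:
    - {"tx": 0,"ty": 0,"tz": 0.05,"rx": 0,"ry": 0,"rz": 0,"claw": -1}
    - {"tx": 0,"ty": 0,"tz": 0.05,"rx": 0,"ry": 0,"rz": 0,"claw": -1}
    - {"tx": 0,"ty": 0,"tz": 0,"rx": 0,"ry": 0,"rz": 0,"claw": -1}

```text
t: 11.1
tcp_pos: [0.5078, -0.1797, 0.3383]
ee_rot: [-3.141, -0.0, 1.376]
force: [-0.0, 0.3, -8.0]
width: 0.274
grasp_force: 30.0
```

Call:
servo_tool:
  increments:
    - {"tx": 0,"ty": 0,"tz": 0.05,"rx": 0,"ry": 0,"rz": 0,"claw": -1}
    - {"tx": 0,"ty": 0,"tz": 0.05,"rx": 0,"ry": 0,"rz": 0,"claw": -1}
    - {"tx": 0,"ty": 0,"tz": 0,"rx": 0,"ry": 0,"rz": 0,"claw": -1}

```text
t: 11.35
tcp_pos: [0.5079, -0.1798, 0.3374]
ee_rot: [-3.142, -0.0, 1.376]
force: [-0.8, 0.4, -8.0]
width: 0.271
grasp_force: 30.0
```

Call:
servo_tool:
  increments:
    - {"tx": 0,"ty": 0,"tz": 0.05,"rx": 0,"ry": 0,"rz": 0,"claw": -1}
    - {"tx": 0,"ty": 0,"tz": 0.05,"rx": 0,"ry": 0,"rz": 0,"claw": -1}
    - {"tx": 0,"ty": 0,"tz": 0,"rx": 0,"ry": 0,"rz": 0,"claw": -1}

```text
t: 11.6
tcp_pos: [0.5078, -0.1798, 0.3363]
ee_rot: [-3.141, -0.0, 1.376]
force: [-1.1, 0.5, -7.3]
width: 0.273
grasp_force: 30.0
```

Call:
servo_tool:
  increments:
    - {"tx": 0,"ty": 0,"tz": 0.05,"rx": 0,"ry": 0,"rz": 0,"claw": -1}
    - {"tx": 0,"ty": 0,"tz": 0.05,"rx": 0,"ry": 0,"rz": 0,"claw": -1}
    - {"tx": 0,"ty": 0,"tz": 0,"rx": 0,"ry": 0,"rz": 0,"claw": -1}

```text
t: 11.85
tcp_pos: [0.5078, -0.1798, 0.3354]
ee_rot: [-3.141, -0.0, 1.375]
force: [-0.1, -0.0, -7.2]
width: 0.268
grasp_force: 30.0
```

Call:
servo_tool:
  increments:
    - {"tx": 0,"ty": 0,"tz": 0.05,"rx": 0,"ry": 0,"rz": 0,"claw": -1}
    - {"tx": 0,"ty": 0,"tz": 0.05,"rx": 0,"ry": 0,"rz": 0,"claw": -1}
    - {"tx": 0,"ty": 0,"tz": 0,"rx": 0,"ry": 0,"rz": 0,"claw": -1}

```text
t: 12.1
tcp_pos: [0.5078, -0.1798, 0.3343]
ee_rot: [-3.141, -0.0, 1.375]
force: [-0.0, 0.6, -8.8]
width: 0.274
grasp_force: 30.0
```

Call:
servo_tool:
  increments:
    - {"tx": 0,"ty": 0,"tz": 0.05,"rx": 0,"ry": 0,"rz": 0,"claw": -1}
    - {"tx": 0,"ty": 0,"tz": 0.05,"rx": 0,"ry": 0,"rz": 0,"claw": -1}
    - {"tx": 0,"ty": 0,"tz": 0,"rx": 0,"ry": 0,"rz": 0,"claw": -1}

```text
t: 12.35
tcp_pos: [0.5078, -0.1798, 0.3333]
ee_rot: [-3.141, -0.0, 1.375]
force: [-0.1, 0.2, -7.8]
width: 0.272
grasp_force: 30.0
```

Call:
servo_tool:
  increments:
    - {"tx": 0,"ty": 0,"tz": 0.04,"rx": 0,"ry": 0,"rz": 0,"claw": -1}
    - {"tx": 0,"ty": 0,"tz": 0.04,"rx": 0,"ry": 0,"rz": 0,"claw": -1}
    - {"tx": 0,"ty": 0,"tz": 0,"rx": 0,"ry": 0,"rz": 0,"claw": -1}

```text
t: 12.6
tcp_pos: [0.5078, -0.1798, 0.3325]
ee_rot: [-3.141, -0.0, 1.376]
force: [0.3, -0.4, -8.2]
width: 0.274
grasp_force: 30.0
```

Call:
servo_tool:
  increments:
    - {"tx": 0,"ty": 0,"tz": 0.04,"rx": 0,"ry": 0,"rz": 0,"claw": -1}
    - {"tx": 0,"ty": 0,"tz": 0.04,"rx": 0,"ry": 0,"rz": 0,"claw": -1}
    - {"tx": 0,"ty": 0,"tz": 0,"rx": 0,"ry": 0,"rz": 0,"claw": -1}

```text
t: 12.85
tcp_pos: [0.5078, -0.1798, 0.3318]
ee_rot: [-3.141, -0.0, 1.375]
force: [0.2, 0.3, -8.1]
width: 0.272
grasp_force: 30.0
```

Call:
servo_tool:
  increments:
    - {"tx": 0,"ty": 0,"tz": 0.04,"rx": 0,"ry": 0,"rz": 0,"claw": -1}
    - {"tx": 0,"ty": 0,"tz": 0.04,"rx": 0,"ry": 0,"rz": 0,"claw": -1}
    - {"tx": 0,"ty": 0,"tz": 0,"rx": 0,"ry": 0,"rz": 0,"claw": -1}

```text
t: 13.1
tcp_pos: [0.5078, -0.1798, 0.331]
ee_rot: [-3.141, -0.0, 1.376]
force: [-0.2, -0.1, -7.4]
width: 0.277
grasp_force: 30.0
```

Call:
servo_tool:
  increments:
    - {"tx": 0,"ty": 0,"tz": 0.04,"rx": 0,"ry": 0,"rz": 0,"claw": -1}
    - {"tx": 0,"ty": 0,"tz": 0.04,"rx": 0,"ry": 0,"rz": 0,"claw": -1}
    - {"tx": 0,"ty": 0,"tz": 0,"rx": 0,"ry": 0,"rz": 0,"claw": -1}

```text
t: 13.35
tcp_pos: [0.5078, -0.1798, 0.3302]
ee_rot: [-3.141, -0.0, 1.375]
force: [-0.5, 0.3, -8.4]
width: 0.277
grasp_force: 30.0
```

Call:
servo_tool:
  increments:
    - {"tx": 0,"ty": 0,"tz": 0.04,"rx": 0,"ry": 0,"rz": 0,"claw": -1}
    - {"tx": 0,"ty": 0,"tz": 0.04,"rx": 0,"ry": 0,"rz": 0,"claw": -1}
    - {"tx": 0,"ty": 0,"tz": 0,"rx": 0,"ry": 0,"rz": 0,"claw": -1}

```text
t: 13.6
tcp_pos: [0.5078, -0.1798, 0.3294]
ee_rot: [-3.141, -0.0, 1.376]
force: [-0.4, -0.8, -7.8]
width: 0.276
grasp_force: 30.0
```

Call:
servo_tool:
  increments:
    - {"tx": 0,"ty": 0,"tz": 0.04,"rx": 0,"ry": 0,"rz": 0,"claw": -1}
    - {"tx": 0,"ty": 0,"tz": 0.04,"rx": 0,"ry": 0,"rz": 0,"claw": -1}
    - {"tx": 0,"ty": 0,"tz": 0,"rx": 0,"ry": 0,"rz": 0,"claw": -1}

```text
t: 13.85
tcp_pos: [0.5078, -0.1798, 0.3286]
ee_rot: [-3.141, -0.0, 1.376]
force: [0.5, -1.0, -8.4]
width: 0.272
grasp_force: 30.0
```

Call:
servo_tool:
  increments:
    - {"tx": 0,"ty": 0,"tz": 0.04,"rx": 0,"ry": 0,"rz": 0,"claw": -1}
    - {"tx": 0,"ty": 0,"tz": 0.04,"rx": 0,"ry": 0,"rz": 0,"claw": -1}
    - {"tx": 0,"ty": 0,"tz": 0,"rx": 0,"ry": 0,"rz": 0,"claw": -1}

```text
t: 14.1
tcp_pos: [0.5079, -0.1798, 0.328]
ee_rot: [3.141, -0.0, 1.375]
force: [-1.0, 0.5, -5.9]
width: 0.271
grasp_force: 30.0
```

Call:
servo_tool:
  increments:
    - {"tx": 0,"ty": 0,"tz": 0,"rx": 0,"ry": 0,"rz": 0,"claw": -1}

```text
t: 14.18
tcp_pos: [0.5079, -0.1798, 0.328]
ee_rot: [3.141, 0.0, 1.376]
force: [0.4, -0.5, -6.2]
width: 0.275
grasp_force: 30.0
```

Call:
servo_tool:
  increments:
    - {"tx": 0,"ty": 0,"tz": 0.02,"rx": 0,"ry": 0,"rz": 0,"claw": -1}
    - {"tx": 0,"ty": 0,"tz": 0,"rx": 0,"ry": 0,"rz": 0,"claw": -1}

```text
t: 14.35
tcp_pos: [0.5079, -0.1798, 0.3279]
ee_rot: [3.141, 0.0, 1.376]
force: [0.5, -0.2, -5.2]
width: 0.274
grasp_force: 30.0
```

Contact. About 1 N per 0.2 mm or so; continue in small steps.

Call:
servo_tool:
  increments:
    - {"tx": 0,"ty": 0,"tz": 0.03,"rx": 0,"ry": 0,"rz": 0,"claw": -1}
    - {"tx": 0,"ty": 0,"tz": 0,"rx": 0,"ry": 0,"rz": 0,"claw": -1}

```text
t: 14.52
tcp_pos: [0.508, -0.1798, 0.3278]
ee_rot: [3.141, 0.0, 1.376]
force: [-1.7, 0.9, -1.7]
width: 0.27
grasp_force: 30.0
```

Call:
servo_tool:
  increments:
    - {"tx": 0,"ty": 0,"tz": 0.03,"rx": 0,"ry": 0,"rz": 0,"claw": -1}
    - {"tx": 0,"ty": 0,"tz": 0,"rx": 0,"ry": 0,"rz": 0,"claw": -1}

```text
t: 14.68
tcp_pos: [0.5081, -0.1798, 0.3276]
ee_rot: [3.141, 0.0, 1.376]
force: [-0.8, 0.8, 1.6]
width: 0.275
grasp_force: 30.0
```

Call:
servo_tool:
  increments:
    - {"tx": 0,"ty": 0,"tz": 0,"rx": 0,"ry": 0,"rz": 0,"claw": -1}
    - {"tx": 0,"ty": 0,"tz": 0,"rx": 0,"ry": 0,"rz": 0,"claw": -1}
  newtons: 12

```text
t: 14.85
tcp_pos: [0.508, -0.1798, 0.3276]
ee_rot: [3.141, 0.0, 1.375]
force: [-0.1, 0.3, 2.5]
width: 0.274
grasp_force: 12.0
```

```bash
python3 - <<'E'
from h import *
s=read_state();print(s["tcp_pos"],s["force"],s["wrist_torque"])
a=capture("scene")[...,::-1];b=capture("wrist")[...,::-1]
cv2.imwrite("pics/s4.png",np.hstack([cv2.resize(a[125:225,255:335],(480,600),interpolation=2),cv2.resize(b[100:280,190:280],(300,600))]))
E
```

```text
[ 0.50802737 -0.17982079  0.32755619] [-0.07061377  0.33661032  2.54469255] [ 0.17665156  0.30542398 -0.04373506]
```

View pics/s4.png

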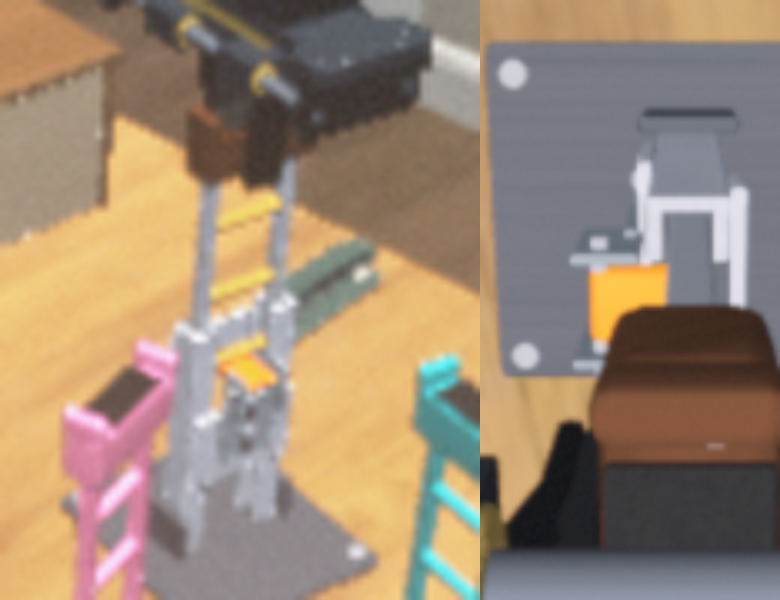

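Call:
servo_tool:
  increments:
    - {"tx": 0,"ty": 0,"tz": 0,"rx": 0,"ry": 0,"rz": 0,"claw": -1}
    - {"tx": 0,"ty": 0,"tz": 0,"rx": 0,"ry": 0,"rz": 0,"claw": -1}
    - {"tx": 0,"ty": 0,"tz": 0,"rx": 0,"ry": 0,"rz": 0,"claw": -1}
  newtons: 4

```text
t: 15.2
tcp_pos: [0.5081, -0.1798, 0.3275]
ee_rot: [3.141, 0.0, 1.376]
force: [-0.6, -0.2, 4.1]
width: 0.276
grasp_force: 4.0
```

Call:
servo_tool:
  increments:
    - {"tx": 0,"ty": 0,"tz": 0,"rx": 0,"ry": 0,"rz": 0,"claw": -0.4}
    - {"tx": 0,"ty": 0,"tz": 0,"rx": 0,"ry": 0,"rz": 0,"claw": -0.3}
    - {"tx": 0,"ty": 0,"tz": 0,"rx": 0,"ry": 0,"rz": 0,"claw": -0.2}
    - {"tx": 0,"ty": 0,"tz": 0,"rx": 0,"ry": 0,"rz": 0,"claw": 0}
    - {"tx": 0,"ty": 0,"tz": 0,"rx": 0,"ry": 0,"rz": 0,"claw": 0.3}

```text
t: 15.62
tcp_pos: [0.5078, -0.1798, 0.3269]
ee_rot: [-3.141, -0.0, 1.375]
force: [-0.6, 0.7, -0.5]
width: 0.47
grasp_force: 0.0
```

Call:
servo_tool:
  increments:
    - {"tx": 0,"ty": 0,"tz": 0,"rx": 0,"ry": 0,"rz": 0,"claw": 0.6}
    - {"tx": 0,"ty": 0,"tz": 0,"rx": 0,"ry": 0,"rz": 0,"claw": 0.6}
    - {"tx": 0,"ty": 0,"tz": -1,"rx": 0,"ry": 0,"rz": 0,"claw": 0.6}
    - {"tx": 0,"ty": 0,"tz": -2,"rx": 0,"ry": 0,"rz": 0,"claw": 0.6}
    - {"tx": 0,"ty": 0,"tz": -3,"rx": 0,"ry": 0,"rz": 0,"claw": 0.6}

```text
t: 16.03
tcp_pos: [0.507, -0.1796, 0.3863]
ee_rot: [-3.138, -0.001, 1.376]
force: [0.1, 0.3, 0.3]
width: 0.779
grasp_force: 0.0
```

Call:
servo_tool:
  increments:
    - {"tx": 0,"ty": 0,"tz": -3,"rx": 0,"ry": 0,"rz": 0,"claw": 0.6}
    - {"tx": 0,"ty": 0,"tz": -2,"rx": 0,"ry": 0,"rz": 0,"claw": 0.6}
    - {"tx": 0,"ty": 0,"tz": 0,"rx": 0,"ry": 0,"rz": 0,"claw": 0.6}

```text
t: 16.28
tcp_pos: [0.5088, -0.1798, 0.4427]
ee_rot: [3.134, 0.001, 1.376]
force: [0.0, 0.9, -0.8]
width: 0.799
grasp_force: 0.0
```

```bash
python3 - <<'E'
from h import *
s=read_state();print(s["tcp_pos"],s["force"])
a=capture("scene")[...,::-1]
cv2.imwrite("pics/s5.png",cv2.resize(a[105:225,255:335],(400,600),interpolation=2))
E
```

```text
[ 0.5087535  -0.17978773  0.44266545] [ 0.02408187  0.88955514 -0.76639733]
```

View pics/s5.png

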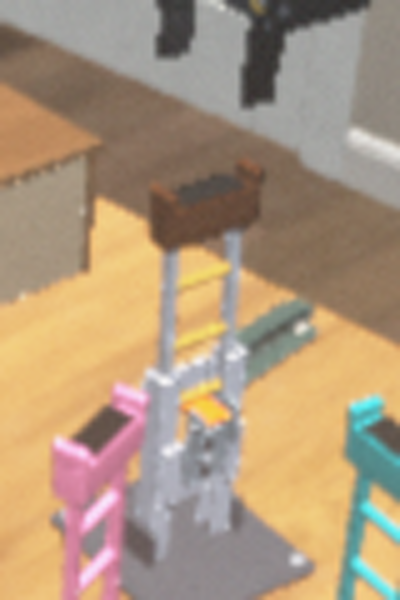

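The saddle (crop 205,205) stands clear of the gripper, and the second rung (200,392) rests on the orange catch (208,410). Nothing else visible in this crop has shifted.

```bash
python3 -c "
from cell import *
print(job_done())"
```

```text
the job is handed in; nothing more can be done
None
```

The headphone stand is raised: its second rung was felt onto the orange catch, which now carries the section, the gripper has let go and is clear above it, and the job is handed in.

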